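# Open the double-latched incubator lid

### The arm

A 6-joint arm with a two-finger parallel gripper is mounted at the origin on a cart in front of the work surface, level with it; the furniture and walls round the work are solid. World frame = base frame: x ahead of the robot, y to its left, z up, the work surface at z = 0. Lengths are in mm, angles in rad, forces in N, time in s.
With the tool pointing down it reaches from about 400 to 925 mm from the base axis. Payload 12.5 kg.
Tool frame: the origin (TCP) lies midway between the tips of the shut fingers; the grasp point (between the pads) lies 19 mm behind it; z points along the fingers, y is the line along which they close (so a half turn about z gives the same grasp; the last joint's range is limited). The gripper opens to 95 mm and grips with 3 to 60 N. Pads are 20 mm wide; open, the fingers measure 119 mm over their backs; the gripper's body (75 mm by 180 mm) begins 59 mm behind the grasp point.
Start: joints at [-1.417, 0.491, 1.559, -0, 1.092, -0.106], TCP at [160.577, -604.038, 214.661] pointing down, gripper open.
Joint ranges: [-3.1, 3.1], [-0.84, 2.19], [0.05, 2.79], [-1.13, 4.28], [0.06, 2.93], [-2.69, 2.69]. Speed limits (rad/s): [2.22, 2.22, 2.79, 3.14, 3.14, 3.14].

### API

Orientations are given as [roll, pitch, yaw] about the fixed x, y, z axes, in that order (R = Rz(yaw) Ry(pitch) Rx(roll)).
In Python, from cell import state, viewer, env, models gives the robot as it stands. The module is installed in compiled form; this text tells all that it offers.
- The arm moves only by the tool arm_command, never from a script. Its argument "rows" is a list of rows, each a list of 2 entries, a list of its own where there are three numbers: the shift along the tool's x, y, z normalised to -1 to 1, where 1 is 0.25 m, then the turn about the tool's z normalised to -1 to 1, where 1 is pi rad. A call has exactly 5 rows; each row shifts and turns the commanded pose from where the row before left it, along the tool's axes as they then stand; what a row does not reach is not made up. A row lasts 1/10 s, in which the tool goes at most 50 mm and 8.59 degrees, less where a joint would pass 70% of its speed; a pose out of reach is approached as far as the arm can. A call with a number of a shift or a turn outside -1 to 1 is refused whole. A call with a gripper value outside its range is refused whole. "claw" is the opening, from 0 (shut) to 1 (fully open), set as the call begins (left out, the last holds). The fingers move at their own pace and stop on an object; the grip force is fixed at half the most. Time passes only in rows, so rows that do not move let the fingers close, or fill a call up. It gives the time, the measured TCP pose, the force, the opening and the grip force at its end, in the units of the state.
- state(): the state, without advancing time (a new reading comes with each control period).
- viewer.read_camera(name): name is "scene" or "top"; returns (picture, depth): 420x560x3 uint8, red, green, blue; 420x560 float32, mm along the optical axis (not along the pixel's ray), 0 where there is no reading.
- viewer.get_calibration(name): a dict with "camera_matrix" (3x3 intrinsics, pixels), "dist_coeffs" ([k1, k2, p1, p2, k3] as OpenCV has them; the pictures are not rectified), "world_to_cam" (4x4, takes a point from world to camera coordinates). Camera axes: x right, y up, looking along -z (the intrinsics and any distortion apply to the point x, -y, -z); pixel columns grow to the right and rows downward; lengths in mm; the calibration is good to about 2 mm. A picture is of the moment at which its call begins. get_calibration takes no time and is no camera call.
- env.job_done(): hands the job in; it is judged then, once.
Trained networks look in the newest picture that a camera, given by its name, has taken for a name from the list of things; names that differ only in an ending like _2 or _b are one class to them, and where a whole thing is asked for, a point or a joint stands for the part that bears it (a point fixed in the world has none). Each returns a list of dicts, best first, with "confidence" (0 to 1); they miss things now and then, are a little off and sometimes report something else, mostly with a low value. They report only what shows in the picture. A call takes as long as a camera call.
- models.search_frame(camera, label): "position" ([x, y, z] in mm, in world coordinates, good to about 4 mm: the middle of the surface that is visible of it).
- models.mark_of(camera, label): "position" ([x, y, z] in mm, in world coordinates, good to about 4 mm: a listed point, or the origin of a listed thing).
The state is a dict: "t": time; "joints": joint angles; "qvel": joint speeds; "tau": joint torques, N m; "eef_pos": TCP position; "tcp_rot": TCP orientation; "ft_force": force on the tool from outside, world axes, zero at the start; "moment": the same for the moment, N m; "opening": opening from 0.0 (shut) to 1.0 (fully open); "grip_force": force on a finger pad.
Only numpy, scipy, OpenCV 4.12 (cv2) and the standard library are available. Lean on these libraries where they do the work, as an engineer would, in place of code of your own. Each camera call takes 0.05 s, during which the arm holds its last target. There are 200 camera calls.

### The job

Open the bench incubator: draw the red-knobbed bolt, lift the lid slightly by its handle bar, feel for the hidden safety catch behind the bar and push it aside, and raise the lid until it stands well open (25 degrees or more) by itself. Use gentle force on the catch (never more than about 25 N, neither pushing it nor pulling the lid up against it) and do not disturb the other things on the table.

Things in the scene. Friction and masses are not known exactly. Their poses are not given: they have to be found in the camera images.
- incubator: White bench incubator, fixed to the table, 222 mm deep (x), 250 mm wide (y), 104 mm high. Origin: on the table under its middle; x points to its back, y to its left, z up; its front (-x) faces the robot. All offsets given elsewhere are along these axes, lid shut. Blue lid, 8 mm thick, its middle plane 100 mm up, hinged at its back (x = +90 mm).
- handle_bar (a point): Middle of the lid's handle bar: round steel bar along the incubator's y, 16 mm in diameter, 108 mm free length, at x = -110 mm, 100 mm up. Pinch it from above, one finger before it, one in the 34 mm slot behind it (fingers 30 to 45 mm apart, no more, when going down). It may turn between the fingers as the lid rises, on an arc of 200 mm radius.
- lid_hinge_line (a point): Middle of the lid's hinge line, 100 mm above the table; it runs along the incubator's y, 200 mm behind the handle bar. The bar moves up and back round it.
- finger_slot (a point): Fixed point: middle of the finger slot behind the bar, 100 mm up. The slot is open from x = -102 to -68 mm and y = -54 to +54 mm. Under it and in front of the bar there is free room for fingertips down to the plinth, 55 mm above the table; the front wall stands back at x = -45 mm. Only the hidden catch stands in it.
- catch_zone (a point): Fixed point, middle of where the hidden catch may be (y = -7 mm, 100 mm up), NOT the catch itself. The catch is a black upright tab in the slot, x = -97 to -72 mm, 60 to 108 mm up, 6 mm thick in y. Its right (-y) face rests anywhere from y = -19 to +5 mm: not measured, to be felt by sliding a finger along the slot towards +y.
- catch_push (a point): Fixed point 33 mm to the left (+y) of catch_zone: direction in which the catch is pushed, by a finger low in the slot (tips 20 to 30 mm below the bar's middle). Its spring grows from 2 to 4 N; 18 mm from rest it meets a cushioned stop; only the last 2 mm before that free the lid. Let go, it springs back. Over 25 N on it, by fingers or the lid's hook, is failure.
- lid (a joint): Lid angle, rad: 0 shut, grows as it opens, to 1.2. Stiff hinge: stays where left; 5 to 7 N at the bar lifts it. Bar under 2.5 mm up: the lid blocks the catch. 4 to 8 mm up (0.02 to 0.04 rad): catch moves freely. 9.5 mm (0.048): lid meets the hook; pulled hard, the catch binds. With the catch held at its stop the lid is past the hook at 22 mm (0.11).
- bolt_knob (a point): Middle (half-way up) of the bolt's red knob: upright cylinder, 14 mm in diameter, 21 mm tall (10 mm of it above the middle), on the lid at x = -85 mm, right of the slot, 126 mm above the table; the lid's top is 22 mm below this point, the bolt's low rails 10 mm below it. The bolt slides along the incubator's y.
- bolt (a joint): Travel of the bolt, m: 0 to 0.005 shot in its keeper at the start, grows as the knob is moved to the incubator's +y (left), 0.024 at the stop; free of the keeper from 0.016. Friction about 2.5 N; stays where left.
- tape_roll: Bystander, to be left alone: roll of adhesive tape, 96 x 95 x 25 mm, lying flat; origin under its middle.
- marker: Bystander, to be left alone: red and white marker pen, 17 x 135 x 16 mm; origin under its middle.
- cassette_b: Bystander, to be left alone: white test cassette, 22 x 72 x 6 mm; origin under its middle.
- timer: Bystander, to be left alone: round white timer with a red knob, 64 mm wide, 39 mm high; origin under its middle.
- buffer_blue: Bystander, to be left alone: small white bottle with a blue cap, 26 mm wide, 67 mm high; origin under its middle.
- pouch: Bystander, to be left alone: flat white and blue foil pouch, 62 x 112 x 8 mm; origin under its middle.

How it is judged:
By the outcome, as a careful person would: the job done as asked, in the order asked, and still so for the second after the job is handed in, with the robot touching nothing.
It also fails if it takes over 48 s, if anything falls off the work surface, if the arm or the gripper's body presses on something with over 40 N, if the wrist force passes 120 N, or if a joint passes its speed limit or range.

## Working session

There is one attempt and no reset: what is moved stays moved. The work goes in short steps, Python scripts to look and compute and a tool call to move; the robot and the scene stay as the last step left them, time stands still between calls to the robot, and variables do not carry over. Pictures are saved under pics/ and viewed, at most 10 in all, crops included, and the job is handed in when it is done.

Besides the shell and the picture viewer there is one more tool, called after "Emit:" as name(argument=value, ...) on one line, values as JSON. arm_command: Moves the arm, as the interface text tells. Scaled input: -1 to 1 covers 0.25 m each way for a shift and pi rad each way for a turn. Its arguments: {"type":"object","properties":{"rows":{"type":"array","items":{"type":"array"}},"claw":{"type":"number"}},"required":["rows"]}

```bash
mkdir -p pics; python3 - <<'E'
from cell import state, viewer, env, models
import cv2,numpy as np
s=state();print({k:np.round(v,3).tolist() for k,v in s.items()})
for c in("scene","top"):
    p,d=viewer.read_camera(c);cv2.imwrite(f"pics/{c}1.png",p[:,:,::-1]);np.savez(f"{c}.npz",p=p,d=d)
    for l in("incubator","handle_bar","bolt_knob","lid_hinge_line","catch_zone","finger_slot","tape_roll","marker","timer","buffer_blue","pouch","cassette_b"):
        print(c,l,[(np.round(r["position"]).tolist(),round(r["confidence"],2)) for r in models.mark_of(c,l)[:2]])
E
```

```text
{'t': 0.0, 'joints': [-1.417, 0.492, 1.559, -0.0, 1.092, -0.106], 'qvel': [0.002, -0.002, 0.001, -0.0, -0.0, -0.001], 'tau': [0.0, -61.265, -25.819, 0.069, 0.048, -0.0], 'eef_pos': [160.533, -603.778, 214.075], 'tcp_rot': [-3.141, -0.0, 0.26], 'ft_force': [0.144, -0.584, 0.096], 'moment': [-0.03, 0.025, -0.023], 'grip_force': 0.0, 'opening': 1.0}
scene incubator [([599.0, -62.0, 1.0], 0.78)]
scene handle_bar [([486.0, -77.0, 100.0], 0.82)]
scene bolt_knob [([528.0, -160.0, 129.0], 0.52), ([582.0, -303.0, -1.0], 0.45)]
scene lid_hinge_line [([690.0, -51.0, 104.0], 0.76)]
scene catch_zone [([514.0, -80.0, 101.0], 0.67), ([513.0, -44.0, 101.0], 0.5)]
scene finger_slot [([517.0, -68.0, 104.0], 0.92), ([489.0, 400.0, 1.0], 0.35)]
scene tape_roll [([547.0, -358.0, -2.0], 0.66), ([550.0, 344.0, 2.0], 0.44)]
scene marker [([514.0, -79.0, 101.0], 0.6), ([580.0, -307.0, 0.0], 0.48)]
scene timer [([551.0, 346.0, 5.0], 0.91)]
scene buffer_blue [([490.0, 404.0, 2.0], 0.87)]
scene pouch [([447.0, 335.0, 0.0], 0.62)]
scene cassette_b []
top incubator []
top handle_bar [([490.0, -79.0, 100.0], 0.69)]
top bolt_knob [([528.0, -159.0, 127.0], 0.6)]
top lid_hinge_line [([691.0, -48.0, 98.0], 0.62)]
top catch_zone [([518.0, -81.0, 99.0], 0.86), ([580.0, -305.0, -1.0], 0.35)]
top finger_slot [([515.0, -75.0, 100.0], 0.74)]
top tape_roll [([551.0, -362.0, 0.0], 0.93)]
top marker [([578.0, -303.0, -2.0], 0.55)]
top timer [([559.0, 345.0, 2.0], 0.75), ([439.0, 336.0, -7.0], 0.66)]
top buffer_blue [([490.0, 404.0, -2.0], 0.55)]
top pouch [([440.0, 334.0, -5.0], 0.76), ([489.0, -80.0, 101.0], 0.72)]
top cassette_b [([433.0, -329.0, -1.0], 0.43)]
```

```bash
cat > h.py <<'E'
from cell import state, viewer, env, models
import cv2,numpy as np
def cloud(c,d):
    k=viewer.get_calibration(c);h,w=d.shape
    v,u=np.mgrid[:h,:w].astype(np.float32)
    n=cv2.undistortPoints(np.stack([u,v],-1).reshape(-1,1,2),np.array(k["camera_matrix"]),np.array(k["dist_coeffs"])).reshape(h,w,2)
    P=np.stack([n[...,0]*d,-n[...,1]*d,-d],-1)
    M=np.linalg.inv(np.array(k["world_to_cam"]))
    return P@M[:3,:3].T+M[:3,3]
E
python3 - <<'E'
from h import *
for c in("top","scene"):
    z=np.load(c+".npz");p,d=z["p"],z["d"];W=cloud(c,d);hsv=cv2.cvtColor(p,cv2.COLOR_RGB2HSV)
    x,y,zz=W[...,0],W[...,1],W[...,2]
    box=(d>0)&(x>440)&(x<740)&(y>-230)&(y<120)
    lid=box&(hsv[...,0]>95)&(hsv[...,0]<130)&(hsv[...,1]>90)&(abs(zz-104)<8)
    r=cv2.minAreaRect(W[lid][:,:2].astype(np.float32));print(c,"lid",r,lid.sum(),np.median(zz[lid]))
    inc=box&(zz>80)&(zz<135)
    r=cv2.minAreaRect(W[inc][:,:2].astype(np.float32));print("inc",r)
    red=box&((hsv[...,0]<8)|(hsv[...,0]>172))&(hsv[...,1]>130)&(zz>110)
    q=W[red];print("knob",q.mean(0),q.min(0),q.max(0),len(q)); t=q[q[:,2]>q[:,2].max()-5];print(t.mean(0))
    e=W[lid][:,:2]; f=[(a, e[(e[:,1]>a)&(e[:,1]<a+8)][:,0].min(),e[(e[:,1]>a)&(e[:,1]<a+8)][:,0].max()) for a in range(-170,50,20) if ((e[:,1]>a)&(e[:,1]<a+8)).any()]
    print(np.round(f))
a=cv2.imread("pics/top1.png");b=cv2.imread("pics/scene1.png")
cv2.imwrite("pics/both.png",cv2.resize(np.vstack([a,b]),(400,600)))
E
```

```text
top lid ((589.0302124023438, -64.20223999023438), (219.85133361816406, 238.2520751953125), 7.111741542816162) 4747 103.48127476542459
inc ((593.0123291015625, -74.03970336914062), (228.5860137939453, 267.7170715332031), 7.174020290374756)
knob [678.01084422 102.90420376 577.41561377] [ 519.76877857 -161.75987959  118.02089168] [739.98594076 119.94229986 603.20279146] 1142
[707.10200236 117.04396023 599.99342865]
[[-170.  493.  709.]
 [-150.  489.  708.]
 [-130.  525.  706.]
 [-110.  538.  703.]
 [ -90.  535.  699.]
 [ -70.  532.  695.]
 [ -50.  529.  693.]
 [ -30.  529.  693.]
 [ -10.  471.  689.]
 [  10.  470.  690.]
 [  30.  467.  685.]]
scene lid ((588.6697998046875, -61.40382385253906), (222.94911193847656, 240.76548767089844), 6.976145267486572) 2752 103.18819308701126
inc ((592.8925170898438, -70.930419921875), (229.80555725097656, 271.9852294921875), 7.239259243011475)
knob [597.05545647  36.52936203 440.79417454] [ 519.51511502 -161.61557113  116.55684759] [670.75245946 119.98769369 591.45327091] 96
[662.22643475 115.01865324 589.09456303]
[[-170.  489.  706.]
 [-150.  487.  704.]
 [-130.  490.  705.]
 [-110.  534.  703.]
 [ -90.  533.  701.]
 [ -70.  526.  697.]
 [ -50.  528.  696.]
 [ -30.  524.  693.]
 [ -10.  470.  688.]
 [  10.  467.  690.]
 [  30.  465.  686.]]
```

View pics/top1.png

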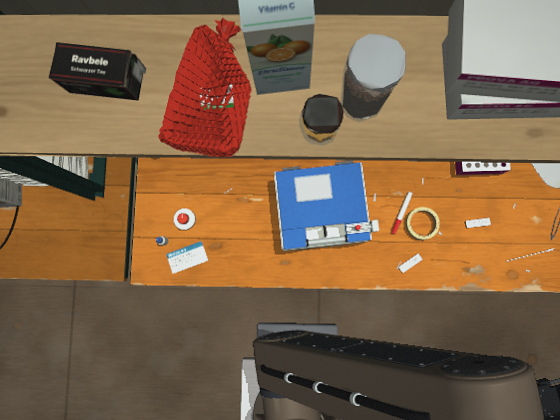

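View pics/scene1.png

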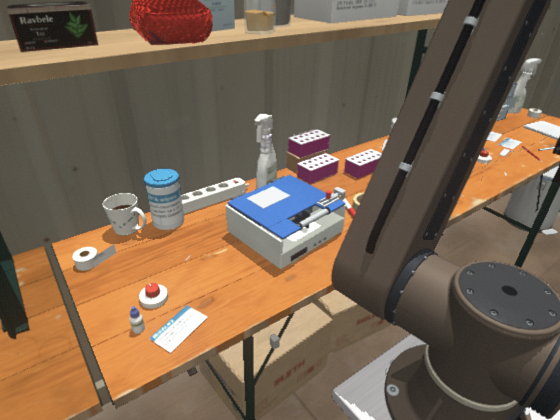

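```bash
python3 - <<'E'
from h import *
o=np.array([598,-62]);a=.124;R=np.array([[np.cos(a),np.sin(a)],[-np.sin(a),np.cos(a)]])
for c in("top","scene"):
    z=np.load(c+".npz");p,d=z["p"],z["d"];W=cloud(c,d);hsv=cv2.cvtColor(p,cv2.COLOR_RGB2HSV)
    L=(W[...,:2]-o)@R.T; x,y,zz=L[...,0],L[...,1],W[...,2]
    red=(d>0)&((hsv[...,0]<8)|(hsv[...,0]>172))&(hsv[...,1]>130)&(zz>118)&(zz<142)&(abs(x+85)<30)&(abs(y+88)<40)
    print(c,"knob",x[red].min(),x[red].max(),y[red].min(),y[red].max(),zz[red].max(),red.sum())
    m=(d>0)&(abs(x+85)<45)&(abs(y+95)<60)&(zz>60)&(zz<150)
    H=np.zeros((10,14))
    for i,j,h in zip(((x[m]+130)//9).astype(int),((y[m]+155)//9).astype(int),zz[m]):
        if 0<=i<10 and 0<=j<14:H[i,j]=max(H[i,j],h)
    print("rows x=-130+9i, cols y=-155+9j");print(H.astype(int))
    s=(d>0)&(zz>300)&(W[...,0]>300)&(abs(W[...,1]+60)<120);print("shelf",W[s].min(0) if s.any() else None)
    for i in (-118,-110,-102): 
        b=(d>0)&(abs(x-i)<2)&(abs(y)<50);print(i,np.percentile(zz[b],[10,50,90]).round() if b.any() else 0)
    b=(d>0)&(abs(y)<50)&(x<-60)&(x>-135)&(zz>98)&(zz<115)&(hsv[...,1]<80);print("bar x",np.percentile(x[b],[2,25,50,75,98]).round(1),b.sum())
E
```

```text
top knob -89.64863370315935 -78.52560273017492 -90.3113705507149 -81.98369431594247 138.3654027311893 17
rows x=-130+9i, cols y=-155+9j
[[  0   0   0   0   0   0   0   0   0   0   0   0   0   0]
 [  0   0   0 106 106 105 104 105 106 105 108 107 108 106]
 [  0   0   0 103 108 106 110 108 106 106 113 111 111 107]
 [  0 124 123 107 108 108 109 108 109 109 106 103   0   0]
 [  0 126 124 114 115 119 136 137 114 116 115   0   0   0]
 [  0 124 127 117 119 120 141 138 133 114 117   0   0   0]
 [  0 126 124 106 110 109 108 108 110 109 109   0 101   0]
 [  0   0   0 104 105 106 104 105 106 106 107 105 109 104]
 [  0   0   0 105 108 105 108 105 106 106 107 106 105 107]
 [  0   0   0 106 106 106 106 110 109 105 108 106 107 106]]
shelf [ 615.49535531 -179.98641853  470.82637714]
-118 [ 51.  57. 104.]
-110 [105. 107. 110.]
-102 [101. 104. 106.]
bar x [-117.4 -113.1 -108.5 -103.6  -66.5] 257
scene knob -89.2637105860445 -76.70939173497518 -90.82533473276177 -77.75235103971086 135.96213143467583 26
rows x=-130+9i, cols y=-155+9j
[[  0   0   0   0   0   0   0   0   0   0   0   0   0   0]
 [  0   0   0  92 104 105 105 104 104 104 104 108 107 106]
 [  0   0   0  82 104 105 103 104 103 105 103 110 107 107]
 [  0 123 123 121 105 108 105 108 106 107 107 106 104   0]
 [  0 121 123 123 116 115 117 135 135 116 113 106   0   0]
 [  0 124 122 122 115 117   0 135 135 115 115 102   0   0]
 [  0 122 123 122   0   0   0   0 114 103 105 108 102   0]
 [  0   0   0   0   0   0 104 105 104 104 104 104 103 102]
 [  0   0   0   0 104 104 103 103 103 104 103 104 104 102]
 [  0   0   0 101 103 104 105 105 103 104 104 104 105 102]]
shelf [ 612.29499835 -179.84735169  300.03536219]
-118 [-767.   32.  100.]
-110 [-772.   55.  108.]
-102 [-774.   53.   55.]
bar x [-117.7 -115.1 -112.1 -106.3  -75.1] 199
```

Emit:
arm_command(rows=[[[0.15, -0.1, 0], -0.0457], [[0.16, -0.08, 0], -0.0457], [[0.17, -0.055, 0], -0.0457], [[0.175, -0.03, 0], -0.0457], [[0.18, -0.005, 0], -0.0457]], claw=0)

```text
t: 1.8
eef_pos: [307.6, -433.1, 214.8]
tcp_rot: [3.141, 0.0, 0.983]
ft_force: [1.3, -0.1, -0.4]
opening: 0.637
grip_force: 0.0
```

Emit:
arm_command(rows=[[[0.18, 0.02, 0], -0.0457], [[0.175, 0.045, 0], -0.0457], [[0.165, 0.07, 0], -0.0457], [[0.15, 0.095, 0], -0.0457], [[0.14, 0.115, 0], -0.0457]])

```text
t: 2.3
eef_pos: [454.3, -262.3, 214.9]
tcp_rot: [3.141, 0.0, 1.701]
ft_force: [0.5, 0.2, 0.2]
opening: 0.22
grip_force: 0.0
```

Emit:
arm_command(rows=[[[0.097, 0.11, 0], 0.002], [[0.097, 0.11, 0], 0], [[0.098, 0.11, 0], 0], [[0, 0, 0.14], 0], [[0, 0, 0.14], 0]])

```text
t: 2.8
eef_pos: [527.4, -180.5, 144.4]
tcp_rot: [3.139, 0.001, 1.691]
ft_force: [0.3, -0.1, -0.3]
opening: 0.004
grip_force: 0.0
```

```bash
python3 - <<'E'
from h import *
s=state();print(s["eef_pos"],s["opening"])
p,d=viewer.read_camera("scene");cv2.imwrite("pics/s2.png",cv2.resize(p[150:290,180:380,::-1],(800,560)))
E
```

```text
[ 527.35904725 -180.47452652  144.4192628 ] 0.003882087841209101
```

View pics/s2.png

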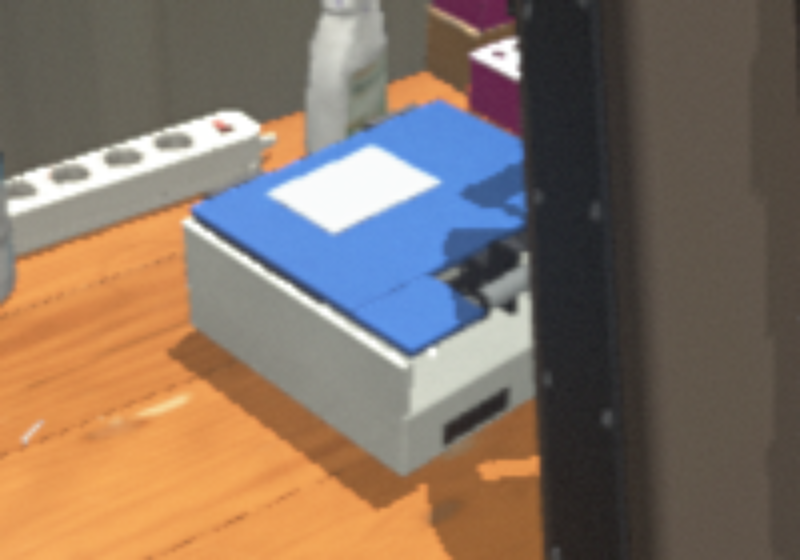

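Emit:
arm_command(rows=[[[0, 0, 0.04], 0], [[0, 0, 0.04], 0], [[0, 0, 0], 0], [[0.008, 0, 0], 0], [[0.008, 0, 0], 0]])

```text
t: 3.35
eef_pos: [526.2, -177.6, 125.6]
tcp_rot: [3.14, 0.001, 1.689]
ft_force: [-0.8, 0.4, 0.7]
opening: 0.002
grip_force: 0.0
```

Emit:
arm_command(rows=[[[0.006, 0, 0], 0], [[0.006, 0, 0], 0], [[0.006, 0, 0], 0], [[0.006, 0, 0], 0], [[0, 0, 0], 0]])

```text
t: 3.85
eef_pos: [525.3, -171.3, 124.8]
tcp_rot: [3.141, 0.0, 1.689]
ft_force: [0.7, -1.6, 0.4]
opening: 0.006
grip_force: 0.9
```

Emit:
arm_command(rows=[[[0.008, 0, 0], 0], [[0.008, 0, 0], 0], [[0.008, 0, 0], 0], [[0.008, 0, 0], 0], [[0, 0, 0], 0]])

```text
t: 4.35
eef_pos: [524.1, -163.2, 124.6]
tcp_rot: [-3.141, -0.0, 1.689]
ft_force: [0.2, -0.1, 0.6]
opening: 0.004
grip_force: 0.5
```

Emit:
arm_command(rows=[[[0.006, 0, 0], 0], [[0.006, 0, 0], 0], [[0.006, 0, 0], 0], [[0, 0, 0], 0], [[0, 0, 0], 0]])

```text
t: 4.85
eef_pos: [523.6, -158.8, 124.5]
tcp_rot: [-3.141, -0.0, 1.689]
ft_force: [-0.6, -0.7, 1.8]
opening: 0.008
grip_force: 0.4
```

Emit:
arm_command(rows=[[[0.006, 0, 0], 0], [[0.006, 0, 0], 0], [[0, 0, 0], 0], [[0, 0, 0], 0], [[0, 0, 0], 0]])

```text
t: 5.35
eef_pos: [523.3, -156.8, 124.6]
tcp_rot: [3.142, 0.001, 1.689]
ft_force: [0.5, -7.6, -0.5]
opening: 0.003
grip_force: 3.8
```

```bash
python3 - <<'E'
from h import *
s=state();print(s["eef_pos"],s["ft_force"],s["moment"])
for c in("scene","top"):
    p,d=viewer.read_camera(c);np.savez(c+"2.npz",p=p,d=d)
    print(c,models.mark_of(c,"bolt_knob")[:2])
cv2.imwrite("pics/t3.png",cv2.resize(p[150:260,260:400,::-1],(763,600),interpolation=cv2.INTER_CUBIC))
E
```

```text
[ 523.34140693 -156.76803387  124.63195064] [ 0.49643236 -7.61731797 -0.53377167] [-1.45328026 -0.08810429 -0.04012723]
scene []
top []
```

View pics/t3.png

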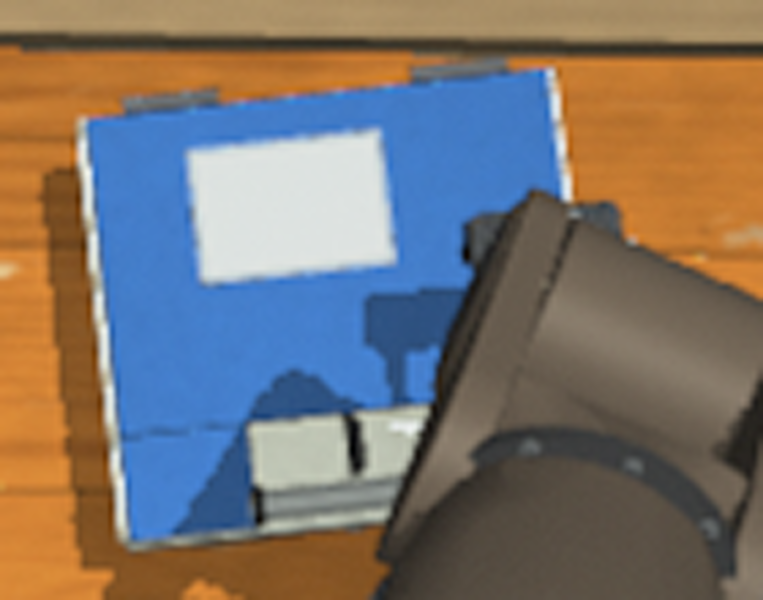

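Emit:
arm_command(rows=[[[-0.012, 0, 0], 0], [[0, 0, -0.08], 0], [[0, 0, -0.08], 0], [[0.1, -0.05, 0], 0], [[0.1, -0.046, 0], 0]], claw=0.4)

```text
t: 6.05
eef_pos: [493.4, -111.7, 164.8]
tcp_rot: [3.141, -0.0, 1.688]
ft_force: [0.6, 0.0, -0.0]
opening: 0.364
grip_force: 0.0
```

Emit:
arm_command(rows=[[[0, 0, 0], 0], [[0, 0, 0], 0], [[0, 0, 0], 0], [[0, 0, 0.04], 0], [[0, 0, 0.04], 0]])

```text
t: 6.55
eef_pos: [494.1, -112.7, 143.7]
tcp_rot: [3.142, 0.0, 1.689]
ft_force: [-1.1, -0.6, 0.2]
opening: 0.402
grip_force: 0.0
```

```bash
python3 - <<'E'
from h import *
s=state();print(s["eef_pos"],s["ft_force"],s["opening"])
l=s["eef_pos"][:2]-np.array([598,-62]);print(l@[.9923,.1237],l@[-.1237,.9923])
for c in("scene","top"):
    p,d=viewer.read_camera(c)
    for n in ("bolt_knob","handle_bar"):print(c,models.mark_of(c,n)[:2])
    if c=="scene":cv2.imwrite("pics/s4.png",cv2.resize(p[130:290,200:400,::-1],(750,600),interpolation=cv2.INTER_CUBIC))
E
```

```text
[ 494.09007057 -112.66339117  143.67801681] [-1.09905212 -0.56116574  0.19189942] 0.4022126465430889
-109.37688446627197 -37.419624790953485
scene []
scene [{'position': [488.6, -74.7, 98.4], 'confidence': 0.8}]
top []
top [{'position': [488.6, -78.0, 101.9], 'confidence': 0.89}, {'position': [598.8, -61.4, 0.8], 'confidence': 0.38}]
```

View pics/s4.png

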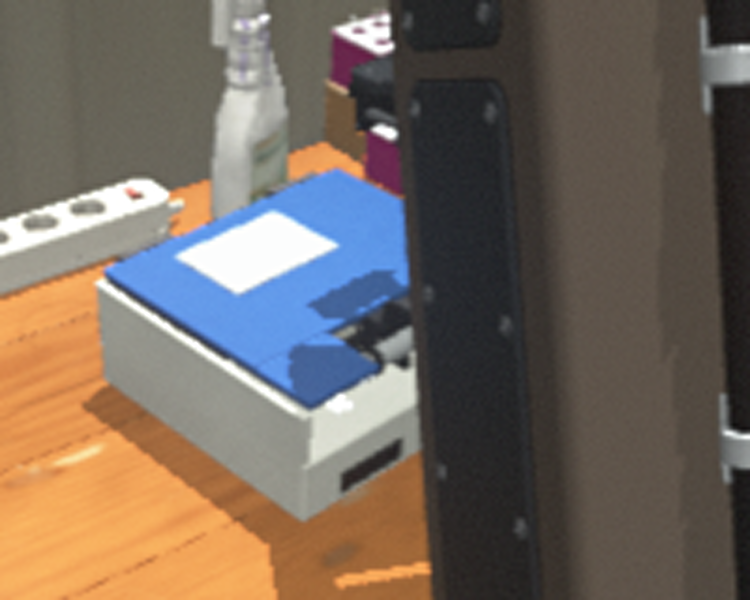

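Emit:
arm_command(rows=[[[0, 0, 0.05], 0], [[0, 0, 0.05], 0], [[0, 0, 0.05], 0], [[0, 0, 0.04], 0], [[0, 0, 0], 0]])

```text
t: 7.35
eef_pos: [493.6, -112.1, 96.3]
tcp_rot: [-3.14, -0.001, 1.689]
ft_force: [-0.2, 0.2, 1.0]
opening: 0.4
grip_force: 0.0
```

Emit:
arm_command(rows=[[[0, 0, 0.04], 0], [[0, 0, 0.034], 0], [[0, 0, 0], 0], [[0, 0, 0], 0], [[0, 0, 0], 0]])

```text
t: 7.85
eef_pos: [494.1, -112.3, 78.9]
tcp_rot: [3.141, 0.0, 1.689]
ft_force: [-0.1, 0.4, 0.4]
opening: 0.398
grip_force: 0.0
```

Emit:
arm_command(rows=[[[0, 0, 0], 0], [[0, 0, 0], 0], [[0, 0, 0], 0], [[0, 0, 0], 0], [[0, 0, 0], 0]], claw=0)

```text
t: 8.35
eef_pos: [495.7, -112.2, 79.0]
tcp_rot: [3.138, 0.001, 1.689]
ft_force: [8.6, 4.6, -2.6]
opening: 0.159
grip_force: 30.0
```

Emit:
arm_command(rows=[[[0, 0.006, -0.006], 0], [[0, 0, -0.006], 0], [[0, 0, -0.004], 0], [[0, 0, 0], 0], [[0, 0, 0], 0]])

```text
t: 8.85
eef_pos: [495.8, -112.1, 82.7]
tcp_rot: [3.141, 0.0, 1.689]
ft_force: [4.5, 1.3, -5.8]
opening: 0.162
grip_force: 30.0
```

Emit:
arm_command(rows=[[[0, 0.002, -0.004], 0], [[0, 0, -0.004], 0], [[0, 0, -0.002], 0], [[0, 0, 0], 0], [[0, 0, 0], 0]])

```text
t: 9.35
eef_pos: [495.8, -112.1, 85.2]
tcp_rot: [-3.141, 0.0, 1.689]
ft_force: [2.1, -2.0, -4.9]
opening: 0.163
grip_force: 30.0
```

Emit:
arm_command(rows=[[[0, 0, 0], 0], [[0, 0, 0], 0], [[0, 0, 0], 0], [[0, 0, 0], 0], [[0, 0, 0], 0]], claw=0.36)

```text
t: 9.85
eef_pos: [495.9, -111.9, 85.2]
tcp_rot: [3.142, 0.0, 1.689]
ft_force: [0.1, 0.9, -0.4]
opening: 0.352
grip_force: 0.0
```

Emit:
arm_command(rows=[[[0, 0, 0.016], 0], [[0.01, 0, 0], 0], [[0.01, 0, 0], 0], [[0.01, 0, 0], 0], [[0, 0, 0], 0]])

```text
t: 10.35
eef_pos: [495.0, -104.2, 81.2]
tcp_rot: [-3.142, 0.0, 1.69]
ft_force: [0.4, -0.6, -0.1]
opening: 0.362
grip_force: 0.0
```

Emit:
arm_command(rows=[[[0.008, 0, 0], 0], [[0.008, 0, 0], 0], [[0, 0, 0], 0], [[0, 0, 0], 0], [[0, 0, 0], 0]])

```text
t: 10.85
eef_pos: [494.6, -100.6, 81.1]
tcp_rot: [3.142, 0.0, 1.689]
ft_force: [-0.4, 0.0, -1.1]
opening: 0.36
grip_force: 0.0
```

Emit:
arm_command(rows=[[[0.008, 0, 0], 0], [[0.008, 0, 0], 0], [[0, 0, 0], 0], [[0, 0, 0], 0], [[0, 0, 0], 0]])

```text
t: 11.35
eef_pos: [494.1, -96.6, 81.1]
tcp_rot: [3.142, 0.0, 1.689]
ft_force: [-0.5, 0.3, 0.1]
opening: 0.361
grip_force: 0.0
```

Emit:
arm_command(rows=[[[0.008, 0, 0], 0], [[0.008, 0, 0], 0], [[0, 0, 0], 0], [[0, 0, 0], 0], [[0, 0, 0], 0]])

```text
t: 11.85
eef_pos: [493.7, -92.6, 81.1]
tcp_rot: [3.142, 0.0, 1.689]
ft_force: [-0.1, -0.7, 0.1]
opening: 0.362
grip_force: 0.0
```

Emit:
arm_command(rows=[[[0.008, 0, 0], 0], [[0, 0, 0], 0], [[0, 0, 0], 0], [[0, 0, 0], 0], [[0, 0, 0], 0]])

```text
t: 12.35
eef_pos: [493.4, -90.7, 81.1]
tcp_rot: [-3.142, 0.0, 1.689]
ft_force: [-0.0, 0.1, -0.2]
opening: 0.361
grip_force: 0.0
```

Emit:
arm_command(rows=[[[0.008, 0, 0], 0], [[0, 0, 0], 0], [[0, 0, 0], 0], [[0, 0, 0], 0], [[0, 0, 0], 0]])

```text
t: 12.85
eef_pos: [493.2, -88.7, 81.1]
tcp_rot: [3.142, 0.0, 1.689]
ft_force: [0.1, -1.9, -0.4]
opening: 0.358
grip_force: 1.0
```

Emit:
arm_command(rows=[[[0.008, 0, 0], 0], [[0, 0, 0], 0], [[0, 0, 0], 0], [[0, 0, 0], 0], [[0, 0, 0], 0]])

```text
t: 13.35
eef_pos: [492.9, -86.7, 81.1]
tcp_rot: [3.142, 0.0, 1.689]
ft_force: [1.0, -2.6, 0.8]
opening: 0.361
grip_force: 1.1
```

Emit:
arm_command(rows=[[[0.008, 0, 0], 0], [[0, 0, 0], 0], [[0, 0, 0], 0], [[0, 0, 0], 0], [[0, 0, 0], 0]])

```text
t: 13.85
eef_pos: [492.7, -84.7, 81.1]
tcp_rot: [3.142, 0.0, 1.689]
ft_force: [-0.2, -2.8, -0.3]
opening: 0.362
grip_force: 1.3
```

Emit:
arm_command(rows=[[[0.01, 0, 0], 0], [[0.01, 0, 0], 0], [[0.01, 0, 0], 0], [[0.01, 0, 0], 0], [[0, 0, 0], 0]])

```text
t: 14.35
eef_pos: [491.4, -74.5, 81.1]
tcp_rot: [-3.142, 0.0, 1.69]
ft_force: [-0.6, -4.5, 0.3]
opening: 0.36
grip_force: 1.9
```

Emit:
arm_command(rows=[[[0.004, 0, 0], 0], [[0, 0, 0], 0], [[0, 0, 0], 0], [[0, 0, 0], 0], [[0, 0, 0], 0]])

```text
t: 14.85
eef_pos: [491.3, -73.8, 81.1]
tcp_rot: [-3.142, 0.0, 1.689]
ft_force: [-1.2, -4.3, 0.7]
opening: 0.36
grip_force: 2.0
```

Emit:
arm_command(rows=[[[0.004, 0, 0], 0], [[0, 0, 0], 0], [[0, 0, 0], 0], [[0, 0, 0], 0], [[0, 0, 0], 0]])

```text
t: 15.35
eef_pos: [491.3, -72.8, 81.1]
tcp_rot: [3.142, 0.0, 1.689]
ft_force: [-1.7, -4.5, 1.1]
opening: 0.355
grip_force: 2.0
```

Emit:
arm_command(rows=[[[0.004, 0, 0], 0], [[0, 0, 0], 0], [[0, 0, 0], 0], [[0, 0, 0], 0], [[0, 0, 0], 0]])

```text
t: 15.85
eef_pos: [491.1, -72.0, 81.1]
tcp_rot: [3.142, 0.0, 1.689]
ft_force: [-2.2, -6.4, 1.0]
opening: 0.363
grip_force: 3.0
```

Emit:
arm_command(rows=[[[0.004, 0, 0], 0], [[0, 0, 0], 0], [[0, 0, 0], 0], [[0, 0, 0], 0], [[0, 0, 0], 0]])

```text
t: 16.35
eef_pos: [491.1, -71.5, 81.2]
tcp_rot: [3.141, 0.001, 1.689]
ft_force: [-1.6, -12.1, 0.9]
opening: 0.364
grip_force: 5.8
```

Emit:
arm_command(rows=[[[0, 0, 0], 0], [[0, 0, 0], 0], [[0, 0, 0], 0], [[0, 0, 0], 0], [[0, 0, 0], 0]], claw=0)

```text
t: 16.85
eef_pos: [490.8, -71.7, 81.1]
tcp_rot: [-3.141, 0.001, 1.69]
ft_force: [-4.6, -13.5, 2.1]
opening: 0.161
grip_force: 31.6
```

Emit:
arm_command(rows=[[[0, 0, -0.006], 0], [[0, 0, -0.006], 0], [[0, 0, 0], 0], [[0, 0, 0], 0], [[0, 0, 0], 0]])

```text
t: 17.35
eef_pos: [490.8, -71.6, 83.4]
tcp_rot: [-3.141, 0.001, 1.69]
ft_force: [-0.3, -14.0, -7.9]
opening: 0.159
grip_force: 34.5
```

Emit:
arm_command(rows=[[[0, 0, -0.006], 0], [[0, 0, -0.006], 0], [[0, 0.001, 0], 0], [[0, 0, 0], 0], [[0, 0, 0], 0]])

```text
t: 17.85
eef_pos: [490.9, -71.6, 86.3]
tcp_rot: [-3.14, 0.001, 1.69]
ft_force: [-0.4, -13.1, -10.1]
opening: 0.162
grip_force: 34.4
```

Emit:
arm_command(rows=[[[0, 0, -0.006], 0], [[0, 0, -0.006], 0], [[0, 0.001, 0], 0], [[0, 0, 0], 0], [[0, 0, 0], 0]])

```text
t: 18.35
eef_pos: [491.1, -71.6, 89.3]
tcp_rot: [-3.14, 0.001, 1.69]
ft_force: [-0.5, -14.6, -9.5]
opening: 0.158
grip_force: 33.9
```

Emit:
arm_command(rows=[[[0, 0, -0.006], 0], [[0, 0, -0.006], 0], [[0, 0.001, 0], 0], [[0, 0, 0], 0], [[0, 0, 0], 0]])

```text
t: 18.85
eef_pos: [491.3, -71.6, 92.4]
tcp_rot: [-3.14, 0.001, 1.69]
ft_force: [-0.9, -13.5, -8.8]
opening: 0.159
grip_force: 33.5
```

Emit:
arm_command(rows=[[[0, 0.001, -0.008], 0], [[0, 0.001, -0.008], 0], [[0, 0.001, -0.008], 0], [[0, 0.001, -0.008], 0], [[0, 0.001, -0.008], 0]])

```text
t: 19.35
eef_pos: [492.2, -71.3, 102.0]
tcp_rot: [-3.139, 0.001, 1.69]
ft_force: [0.7, -14.3, -18.1]
opening: 0.161
grip_force: 40.4
```

Emit:
arm_command(rows=[[[0, 0, 0], 0], [[0, 0, 0], 0], [[0, 0, 0], 0], [[0, 0, 0], 0], [[0, 0, 0], 0]])

```text
t: 19.85
eef_pos: [492.2, -71.4, 102.1]
tcp_rot: [-3.139, 0.001, 1.69]
ft_force: [0.0, -15.3, -10.7]
opening: 0.162
grip_force: 41.7
```

```bash
python3 - <<'E'
from h import *
s=state();print(s["ft_force"],s["moment"])
o=np.array([598,-62])
for c in("top","scene"):
    p,d=viewer.read_camera(c);W=cloud(c,d);hsv=cv2.cvtColor(p,cv2.COLOR_RGB2HSV)
    L=(W[...,:2]-o)@np.array([[.9923,-.1237],[.1237,.9923]]);x,y,z=L[...,0],L[...,1],W[...,2]
    m=(d>0)&(hsv[...,0]>95)&(hsv[...,0]<130)&(hsv[...,1]>90)&(abs(x)<115)&(abs(y)<118)&(z>90)&(z<190)
    f=np.polyfit(x[m],z[m],1);print(c,f,m.sum())
    if c=="scene":cv2.imwrite("pics/s5.png",cv2.resize(p[130:290,200:400,::-1],(750,600),interpolation=cv2.INTER_CUBIC))
E
```

```text
[  0.0155958  -15.31339616 -10.68689515] [-2.58006156  0.6963418   0.20724681]
top [ -0.13366496 115.55370978] 3445
scene [ -0.14030353 116.19497304] 1531
```

View pics/s5.png

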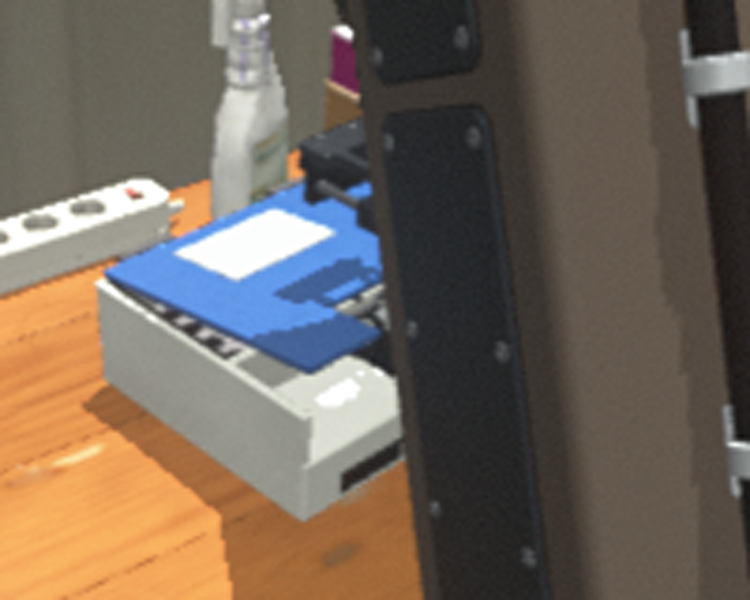

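Emit:
arm_command(rows=[[[0, 0.0036, -0.0237], 0], [[0, 0.0043, -0.0236], 0], [[-0.002, 0.005, -0.0235], 0], [[-0.002, 0.0057, -0.0233], 0], [[-0.002, 0.0064, -0.0231], 0]])

```text
t: 20.45
eef_pos: [498.4, -70.6, 132.1]
tcp_rot: [-3.139, -0.002, 1.689]
ft_force: [-4.1, 4.9, -7.3]
opening: 0.16
grip_force: 30.0
```

Emit:
arm_command(rows=[[[0, 0.007, -0.0229], 0], [[0, 0.008, -0.0227], 0], [[0, 0.0085, -0.0225], 0], [[0, 0.009, -0.0222], 0], [[0, 0.01, -0.0219], 0]])

```text
t: 20.95
eef_pos: [508.3, -69.2, 160.4]
tcp_rot: [-3.138, -0.002, 1.689]
ft_force: [-9.5, 0.3, -4.1]
opening: 0.158
grip_force: 30.0
```

Emit:
arm_command(rows=[[[0, 0.0104, -0.0216], 0], [[0, 0.011, -0.0213], 0], [[0, 0.0117, -0.021], 0], [[0, 0.0123, -0.0206], 0], [[0, 0.013, -0.0202], 0]])

```text
t: 21.45
eef_pos: [521.9, -67.5, 186.6]
tcp_rot: [-3.136, -0.002, 1.69]
ft_force: [-15.9, 0.9, 1.5]
opening: 0.161
grip_force: 30.0
```

Emit:
arm_command(rows=[[[0, 0, 0], 0], [[0, 0, 0], 0], [[0, 0, 0], 0], [[0, 0, 0], 0], [[0, 0, 0], 0]])

```text
t: 21.95
eef_pos: [522.4, -67.5, 187.3]
tcp_rot: [-3.138, -0.002, 1.69]
ft_force: [-13.7, 2.3, 7.9]
opening: 0.163
grip_force: 30.0
```

Emit:
arm_command(rows=[[[0, -0.006, 0], 0], [[0, -0.004, 0], 0], [[0, 0, 0], 0], [[0, 0, 0], 0], [[0, 0, 0], 0]])

```text
t: 22.45
eef_pos: [522.4, -67.6, 187.4]
tcp_rot: [3.14, -0.001, 1.689]
ft_force: [0.8, 6.3, 0.5]
opening: 0.157
grip_force: 30.0
```

Emit:
arm_command(rows=[[[0, 0, 0], 0], [[0, 0, 0], 0], [[0, 0, 0], 0], [[0, 0, 0], 0], [[0, 0, 0], 0]], claw=0.3)

```text
t: 22.95
eef_pos: [522.0, -68.7, 186.7]
tcp_rot: [3.141, 0.0, 1.689]
ft_force: [-0.2, 1.2, -0.5]
opening: 0.3
grip_force: 0.0
```

Emit:
arm_command(rows=[[[0, 0, -0.04], 0], [[0, 0, -0.04], 0], [[0, 0, -0.06], 0], [[0, 0, -0.08], 0], [[0, 0, -0.08], 0]])

```text
t: 23.45
eef_pos: [522.0, -68.6, 263.3]
tcp_rot: [3.141, 0.0, 1.689]
ft_force: [0.1, 0.3, 0.1]
opening: 0.3
grip_force: 0.0
```

Emit:
arm_command(rows=[[[0, -0.12, 0], 0], [[0, -0.12, 0], 0], [[0, -0.08, 0], 0], [[0, 0, 0], 0], [[0, 0, 0], 0]])

```text
t: 23.95
eef_pos: [443.2, -78.3, 262.7]
tcp_rot: [3.14, 0.001, 1.689]
ft_force: [-0.5, -0.3, 0.7]
opening: 0.297
grip_force: 0.0
```

```bash
python3 - <<'E'
from h import *
s=state();print(s["t"],s["eef_pos"],s["ft_force"])
o=np.array([598,-62])
for c in("top","scene"):
    p,d=viewer.read_camera(c);W=cloud(c,d);hsv=cv2.cvtColor(p,cv2.COLOR_RGB2HSV)
    L=(W[...,:2]-o)@np.array([[.9923,-.1237],[.1237,.9923]]);x,y,z=L[...,0],L[...,1],W[...,2]
    m=(d>0)&(hsv[...,0]>95)&(hsv[...,0]<130)&(hsv[...,1]>90)&(abs(x)<115)&(abs(y)<118)&(z>90)&(z<250)
    f=np.polyfit(x[m],z[m],1);print(c,f,np.degrees(np.arctan(f[0])),m.sum())
    cv2.imwrite(f"pics/{c}6.png",p[:,:,::-1])
    for l in("tape_roll","marker","timer","buffer_blue","pouch","cassette_b"):
        print(l,[(np.round(r["position"]).tolist(),round(r["confidence"],2)) for r in models.mark_of(c,l)[:1]])
E
```

```text
23.95 [443.15203113 -78.25360106 262.6702082 ] [-0.48993384 -0.30300708  0.68404476]
top [ -0.64512484 162.65978584] -32.827067088367635 3856
tape_roll [([556.0, -366.0, 0.0], 0.83)]
marker [([579.0, -306.0, -0.0], 0.54)]
timer [([556.0, 343.0, -0.0], 0.62)]
buffer_blue [([492.0, 401.0, 2.0], 0.53)]
pouch [([440.0, 336.0, -5.0], 0.74)]
cassette_b [([434.0, -331.0, -1.0], 0.69)]
scene [ -0.62713745 162.74154644] -32.09336479417993 328
tape_roll []
marker [([518.0, -71.0, 102.0], 0.21)]
timer [([555.0, 346.0, 3.0], 0.88)]
buffer_blue [([488.0, 405.0, 0.0], 0.66)]
pouch [([447.0, 337.0, 1.0], 0.85)]
cassette_b []
```

View pics/scene6.png

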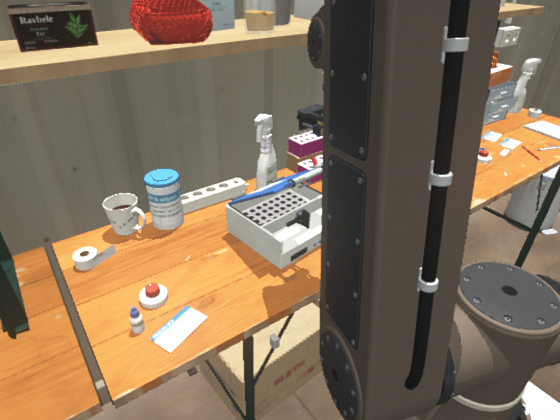

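The lid stands open at about 32° by itself (around pixel 290,185), with the tube rack visible inside and the bystanders unmoved.

```bash
python3 -c "
from cell import env
print(env.job_done())"
```

```text
the job is handed in; nothing more can be done
None
```

The job is handed in: I drew the bolt, pushed the catch aside (wrist force at most about 15 N sideways and 18 N upward), and left the lid standing open by itself at about 32°, with the bystanders where they were and about 25 s used.

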